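# Stand the fallen parts canister up against the end panel

### The arm

A 7-joint arm with a two-finger parallel gripper is mounted at the origin on the work surface. World frame = base frame: x ahead of the robot, y to its left, z up, the work surface at z = 0. Lengths are in mm, angles in rad, forces in N, time in s.
With the tool pointing down it reaches from about 350 to 900 mm from the base axis. Payload 7.2 kg.
Tool frame: the origin (TCP) lies midway between the tips of the shut fingers; the grasp point (between the pads) lies 19 mm behind it; z points along the fingers, y is the line along which they close (so a half turn about z gives the same grasp; the last joint's range is limited). The gripper opens to 88 mm and grips with 3 to 60 N. Pads are 20 mm wide; open, the fingers measure 115 mm over their backs; the gripper's body (75 mm by 178 mm) begins 61 mm behind the grasp point.
Start: joints at [1.233, 0.411, -0.013, 1.596, 0.006, 1.134, -0.082], TCP at [166.575, -602.397, 222.653] pointing down, gripper open.
Joint ranges: [-2.95, 2.95], [-0.29, 1.99], [-1.47, 1.44], [0.14, 2.54], [-1.03, 4.17], [0.13, 1.85], [-2.86, 2.86]. Speed limits (rad/s): [2.39, 2.39, 3.01, 3.01, 3.14, 3.14, 3.14].

### API

Orientations are given as a unit quaternion [w, x, y, z].
In Python, from plant import get_state, grab_frame, job_done gives the robot as it stands. The module is installed in compiled form; this text tells all that it offers.
- The arm moves only by the shell command python3 -m crank 'ROWS' [FORCE]. ROWS is JSON, a list of rows, each a list of 3 entries, a list of its own where there are three numbers: the shift along the tool's x, y, z normalised to -1 to 1, where 1 is 0.025 m, then the turn, a rotation vector about the tool's x, y, z normalised to -1 to 1, where 1 is pi rad, then the opening in per cent of the stroke, from 0 (shut) to 100 (fully open). A call has 1 to 10 rows; each row shifts and turns the commanded pose from where the row before left it, along the tool's axes as they then stand; what a row does not reach is not made up. A row lasts 1/10 s, in which the tool goes at most 50 mm and 8.59 degrees, less where a joint would pass 70% of its speed; a pose out of reach is approached as far as the arm can. A call with a number of a shift or a turn outside -1 to 1 is refused whole. A call with a gripper value outside its range is refused whole. The fingers move at their own pace and stop on an object; FORCE is the grip in N (left out, the last holds). Time passes only in rows, so rows that do not move let the fingers close. It gives the time, the measured TCP pose, the force, the opening and the grip force at its end, in the units of the state.
- get_state(): the state, without advancing time (a new reading comes with each control period).
- grab_frame(name): name is "side" or "top" or "wrist"; returns a dict with "img" (480x640x3 uint8, red, green, blue), "range_z" (480x640 float32, mm along the optical axis (not along the pixel's ray), 0 where there is no reading), "mtx" (3x3 intrinsics, pixels), "k1" (the pictures are not rectified: a ray, as slopes to the right and down, at radius r is drawn at 1 + k1 r^2 times it, then the intrinsics apply), "pose" (4x4, takes a point from camera to world coordinates); the wrist camera has in their place "T_tool_cam" (4x4, takes a point from camera to tool coordinates, whose origin is the TCP and whose axes are the flange's). Camera axes: x right, y up, looking along -z (the intrinsics and any distortion apply to the point x, -y, -z); pixel columns grow to the right and rows downward; lengths in mm; the calibration is good to about 2 mm. A picture is of the moment at which its call begins: read the wrist's pose just before it.
- job_done(): hands the job in; it is judged then, once.
The state is a dict: "time_s": time; "qpos": joint angles; "joint_velocities": joint speeds; "joint_torque": joint torques, N m; "ee_pos": TCP position; "tcp_rot": TCP orientation; "wrist_force": force on the tool from outside, world axes, zero at the start; "ft_torque": the same for the moment, N m; "gripper_width": finger opening in mm; "grasp_force": force on a finger pad.
Only numpy, scipy, OpenCV 4.12 (cv2) and the standard library are available. Lean on these libraries where they do the work, as an engineer would, in place of code of your own. Each camera call takes 0.05 s, during which the arm holds its last target. There are 200 camera calls.

### The job

The square parts canister has toppled over on the repair bench. Push it lid-first against the end panel so that the lid rides up the sloping kick and leans on the panel, ease it down onto its base without letting it drop, then slide it square against the toe of the panel and press it home with about 12 N (at least 9 N) for half a second. Never press it against the panel with more than 17 N, leave the multimeter and the cooler where they lie, and let go.

Things in the scene. Friction and masses are not known exactly. Their poses are not given: they have to be found in the camera images.
- canister: Closed square plastic canister, grey, white lid, paper labels, 100 x 100 x 130 mm, about 0.35 kg, too wide to grip. Origin: centre of its underside; z points to the lid, whose rim has a 16 mm 45 degree bevel. Starts lying, lid roughly towards the panel. Stood up, its y axis runs along the panel. Slick: friction about 0.35 on bench and fingers.
- canister_lid (a point): Centre of the canister's lid top, 130 mm from the underside centre. The contents are heavy and low (centre of mass about 35 mm from the underside): the canister balances on its bottom edge when about 35 degrees up from lying, and beyond that drops back onto its base, away from the wall, unless something under the raised edge of its base lets it down.
- panel: Fixed grey sheet-steel end panel, 260 mm wide along its y axis, slippery (friction about 0.2). Origin: on the bench at the middle of the toe; x is level and points into the panel, away from the canister. The toe is a vertical face 10 mm high at x = 0; above it the kick slopes back at 55 degrees up to x = 49 mm, z = 80 mm.
- panel_wall (a point): Middle of the line where the kick meets the vertical wall, 49 mm behind the toe and 80 mm above the bench, same axes as the panel; the wall goes up from here to 200 mm above the bench. Pushed at its underside, low near the bench, the lying canister climbs kick and wall lid-first; pushed high it jams.
- meter: Yellow multimeter, 145 x 75 x 40 mm, lying on the bench on the robot's right, off the canister's underside end; origin under its centre. To be left alone.
- cooler: Processor cooler, aluminium fins with a black fan, 70 x 70 x 52 mm, on the bench on the robot's right, beside the multimeter; origin under its centre. To be left alone.
Things that resemble listed ones, but are neither listed nor needed, are in the scene too. There is more than one size of the canister; the job needs the smallest.

How it is judged:
By the outcome, as a careful person would: the job done as asked, in the order asked, and still so for the second after the job is handed in, with the robot touching nothing.
It also fails if it takes over 67 s, if anything falls off the work surface, if the arm or the gripper's body presses on something with over 40 N, if the wrist force passes 120 N, or if a joint passes its speed limit or range.

## Working session

There is one attempt and no reset: what is moved stays moved. The work goes in short steps, Python scripts to look and compute and a shell command to move; the robot and the scene stay as the last step left them, time stands still between calls to the robot, and variables do not carry over. Pictures are saved under pics/ and viewed, at most 10 in all, crops included, and the job is handed in when it is done.

```bash
mkdir -p pics; cat > h.py <<'E'
import numpy as np, cv2
from plant import get_state, grab_frame, job_done
from scipy.spatial.transform import Rotation as R
def cloud(f,pose=None):
    P=f["pose"] if pose is None else pose
    h,w=f["range_z"].shape
    u,v=np.meshgrid(np.arange(w),np.arange(h))
    K=f["mtx"]; x=(u-K[0,2])/K[0,0]; y=(v-K[1,2])/K[1,1]
    k=f["k1"]; r0=np.hypot(x,y); r=r0.copy()
    for _ in range(20): r=r0/(1+k*r*r)
    s=np.where(r0>0,r/np.maximum(r0,1e-12),1); x=x*s;y=y*s
    d=f["range_z"]
    c=np.stack([x*d,-y*d,-d,np.ones_like(d)],-1)
    W=(c@np.array(P).T)[...,:3]; W[d<=0]=np.nan
    return W
E
python3 - <<'E'
from h import *
s=get_state(); print({k:np.round(v,3) for k,v in s.items()})
ims=[]
for n in ("top","side"):
    f=grab_frame(n); cv2.imwrite(f"pics/{n}0.png",f["img"][...,::-1]); np.savez(f"{n}0.npz",**{k:np.array(v) for k,v in f.items()})
    print(n,np.round(f["pose"],2).tolist(),f["k1"],np.round(f["mtx"],1).tolist())
E
```

```text
{'time_s': np.float64(0.0), 'qpos': array([ 1.233,  0.412, -0.013,  1.597,  0.006,  1.134, -0.082]), 'joint_velocities': array([-0.   , -0.   ,  0.   , -0.   , -0.   ,  0.002, -0.001]), 'joint_torque': array([ 1.0000e-03, -5.8795e+01,  6.4200e-01, -2.9108e+01, -5.4000e-02,
        1.8000e-02,  0.0000e+00]), 'ee_pos': array([ 166.392, -601.932,  221.82 ]), 'tcp_rot': array([-0.001,  0.991,  0.134, -0.   ]), 'wrist_force': array([-0.21 ,  0.065, -0.142]), 'ft_torque': array([-0.015, -0.021, -0.039]), 'grasp_force': np.float64(0.0), 'gripper_width': np.float64(87.637)}
top [[0.01, 0.99, -0.13, 323.39], [-1.0, 0.01, 0.01, -46.5], [0.01, 0.13, 0.99, 1297.32], [0.0, 0.0, 0.0, 1.0]] 0.040111399363407775 [[536.8, 0.0, 318.7], [0.0, 536.8, 245.6], [0.0, 0.0, 1.0]]
side [[0.97, 0.14, -0.21, 285.96], [-0.26, 0.5, -0.82, -793.76], [-0.01, 0.85, 0.52, 546.44], [0.0, 0.0, 0.0, 1.0]] 0.020469434040005313 [[488.1, 0.0, 323.4], [0.0, 488.1, 236.4], [0.0, 0.0, 1.0]]
```

View pics/top0.png

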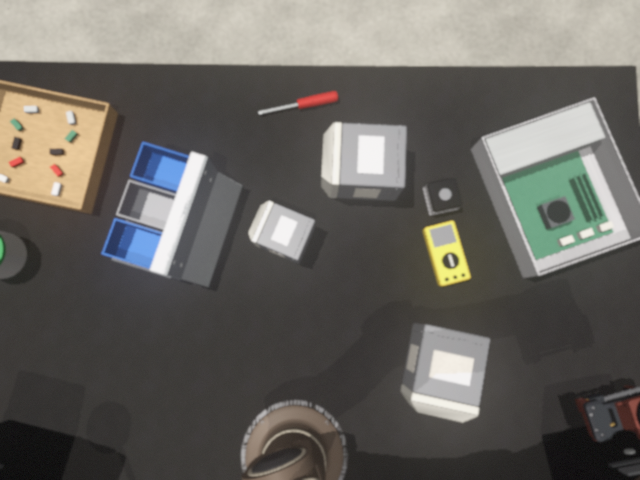

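View pics/side0.png

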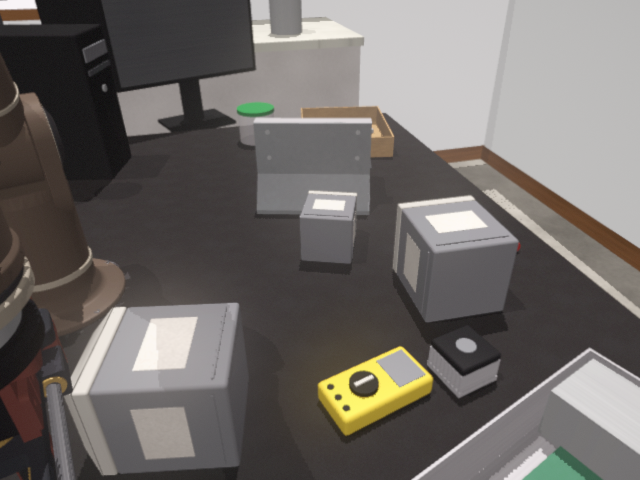

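Top view: three canisters, at (283,231), (365,160) and (447,372). The one at (283,231) is the smallest and its white lid faces the panel at (205,225), so it fits. The meter is at (447,253) and the cooler at (441,196). Next I'll measure it and confirm in a crop.

```bash
python3 - <<'E'
from h import *
f=dict(np.load("top0.npz")); W=cloud(f); im=f["img"]
g=dict(np.load("side0.npz")); S=cloud(g)
cv2.imwrite("pics/crop1.png",cv2.resize(im[130:300,90:330][...,::-1],None,fx=3,fy=3,interpolation=cv2.INTER_CUBIC))
def box(C,x0,x1,y0,y1,z0,z1):
    return (C[...,0]>x0)&(C[...,0]<x1)&(C[...,1]>y0)&(C[...,1]<y1)&(C[...,2]>z0)&(C[...,2]<z1)
for n,(u,v) in dict(can=(283,231),big1=(370,160),big2=(447,372),meter=(447,253),cooler=(441,196),bench=(380,260),wall=(178,225),kick=(215,230)).items():
    print(n,np.round(W[v,u],1))
for nm,C in (("top",W),("side",S)):
    c=W[231,283]
    m=box(C,c[0]-110,c[0]+110,c[1]-110,c[1]+60,85,115)
    P=C[m]; r=cv2.minAreaRect(P[:,:2].astype(np.float32)); print(nm,"can top",m.sum(),r,np.median(P[:,2]),np.round(cv2.boxPoints(r),1).tolist())
    m=box(C,c[0]-110,c[0]+110,c[1]-110,c[1]+80,20,80)
    P=C[m]; print(" lower",m.sum(), np.round(P.min(0)),np.round(P.max(0)))
np.set_printoptions(suppress=True)
# panel profile: normals via kick plane fit
for nm,C in (("top",W),("side",S)):
    c=W[225,205]; print(c)
    P=C[box(C,c[0]-170,c[0]+170,c[1]-140,c[1]+40,18,74)]
    # cut off canister
    cc=W[231,283]; P=P[P[:,1]>cc[1]+95]
    q=P
    for _ in range(8):
        m=q.mean(0); n=np.linalg.svd(q-m,full_matrices=False)[2][2]; 
        q=P[abs((P-m)@n)<4]
    if n[2]<0:n=-n
    print(nm,"kick n",n,"tilt",np.degrees(np.arccos(n[2])),"m",m,len(q))
    h=-n[:2]/np.hypot(*n[:2]); t=np.array([-h[1],h[0]])
    # toe: kick line at z=10
    s=m[:2]@h; toe=s-(10-m[2])*n[2]/np.hypot(*n[:2])*-1
    e=q[:,:2]@t; print("h",h,"yaw",np.degrees(np.arctan2(h[1],h[0])),"toe s",toe,"t extent",np.percentile(e,[0.5,99.5]))
E
```

```text
can [507.4  26.4 103. ]
big1 [ 662.6 -166.6  138.6]
big2 [ 204.2 -324.8  142.9]
meter [ 467.3 -356.7   40.6]
cooler [ 600.5 -341.8   56.7]
bench [ 453.8 -203.9   -0.7]
wall [503.6 237.1 198.6]
kick [518.8 191.3  37.3]
top can top 2305 ((552.814697265625, 15.196746826171875), (131.91651916503906, 189.66311645507812), 64.9979476928711) 100.06696600913324 [[439.0, -4.5], [610.9000244140625, -84.69999694824219], [666.5999755859375, 34.900001525878906], [494.70001220703125, 115.0999984741211]]
 lower 196 [443. -84.  20.] [617.  99.  80.]
side can top 1713 ((549.1368408203125, 8.130813598632812), (119.12733459472656, 182.3138427734375), 66.42353820800781) 98.32077494320691 [[441.79998779296875, -10.0], [608.9000244140625, -82.9000015258789], [656.5, 26.299999237060547], [489.3999938964844, 99.19999694824219]]
 lower 1474 [444. -84.  20.] [610.  59.  80.]
[525.91329408 209.315776    65.67210557]
top kick n [-0.23771579 -0.78243066  0.57558098] tilt 54.85967138057311 m [517.29995851 196.74820009  46.6236934 ] 2309
h [0.29069679 0.95681522] yaw 73.10032329894362 toe s 312.85101990457474 t extent [-567.08360582 -310.53830741]
[525.91329408 209.315776    65.67210557]
side kick n [-0.23794584 -0.77727114  0.58243571] tilt 54.377959845252036 m [511.15487649 201.35114695  49.8516651 ] 2449
h [0.29272068 0.95619799] yaw 72.97909023768504 toe s 313.60298358500984 t extent [-569.35622583 -310.48448788]
```

View pics/crop1.png

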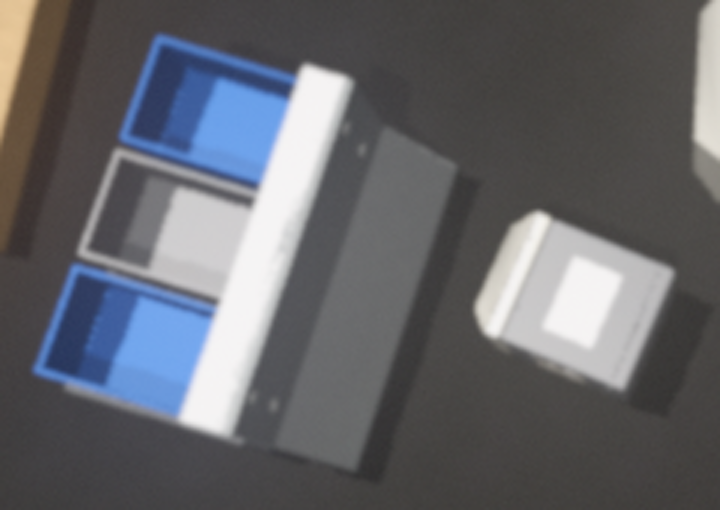

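The crop confirms it: the smallest canister lies at crop (600,300) with its lid at (510,275) facing the panel's kick at (370,300), yawed a few degrees from it.

```bash
python3 - <<'E'
from h import *
h=np.array([.2917,.9565]);t=np.array([-h[1],h[0]]);toe=np.array([511.5,171.5])
for n in ("top","side"):
    f=dict(np.load(n+"0.npz")); C=cloud(f)
    x,y,z=np.moveaxis(C,-1,0)
    m=(np.hypot(x-505,y-27)<105)&(x<572-(y<0)*0)&(z>92)&(z<110)
    n_,lab,st,_=cv2.connectedComponentsWithStats(m.astype(np.uint8)); k=1+np.argmax(st[1:,4]); m=lab==k
    P=C[m]; r=cv2.minAreaRect(P[:,:2].astype(np.float32)); B=cv2.boxPoints(r)
    print(n,m.sum(),r,"z",np.median(P[:,2]),B.round(1).tolist())
    print(" panel coords", np.round(np.c_[(B-toe)@h,(B-toe)@t],1).tolist(), np.round([(np.array(r[0])-toe)@h,(np.array(r[0])-toe)@t],1))
    # other things in panel coords
    for nm,(a,b,c_,d,z0,z1) in dict(meter=(400,560,-430,-300,20,48),cooler=(560,660,-400,-290,35,62),big1=(560,760,-260,-60,100,170)).items():
        q=(x>a)&(x<b)&(y>c_)&(y<d)&(z>z0)&(z<z1); 
        rr=cv2.minAreaRect(C[q][:,:2].astype(np.float32)); print(nm,q.sum(),np.round(cv2.boxPoints(rr)).tolist())
E
```

```text
top 2325 ((512.671142578125, 31.854358673095703), (125.37503814697266, 100.62935638427734), 67.26548767089844) z 100.0781634144439 [[442.0, -6.5], [534.9000244140625, -45.400001525878906], [583.2999877929688, 70.19999694824219], [490.5, 109.0999984741211]]
 panel coords [[-190.5, 14.5], [-200.7, -85.6], [-75.9, -98.2], [-65.8, 1.9]] [-133.2  -41.9]
meter 1931 [[390.0, -339.0], [410.0, -416.0], [550.0, -380.0], [530.0, -303.0]]
cooler 910 [[564.0, -323.0], [580.0, -395.0], [648.0, -380.0], [633.0, -308.0]]
big1 5335 [[597.0, -241.0], [741.0, -248.0], [751.0, -64.0], [607.0, -57.0]]
side 1529 ((511.80712890625, 24.897216796875), (119.8161849975586, 99.55342102050781), 67.3524398803711) z 98.48864178262016 [[442.79998779296875, -11.199999809265137], [534.7000122070312, -49.599998474121094], [580.7999877929688, 61.0], [488.8999938964844, 99.4000015258789]]
 panel coords [[-194.8, 12.4], [-204.7, -86.7], [-85.5, -98.5], [-75.6, 0.5]] [-140.1  -43.1]
meter 4785 [[390.0, -344.0], [410.0, -417.0], [549.0, -380.0], [530.0, -307.0]]
cooler 2170 [[563.0, -328.0], [579.0, -397.0], [650.0, -380.0], [634.0, -312.0]]
big1 6728 [[598.0, -246.0], [742.0, -253.0], [750.0, -85.0], [606.0, -78.0]]
```

```bash
cat >> h.py <<'E'
h=np.array([.2917,.9565,0]);t=np.array([-.9565,.2917,0]);toe=np.array([511.5,171.5,0]);Z=np.array([0,0,1.])
def pose(H,T,z,phi):
    p=toe+H*h+T*t+z*Z; a=np.radians(phi)
    x=np.cos(a)*Z+np.sin(a)*h; zz=np.cos(a)*h-np.sin(a)*Z
    return p,R.from_matrix(np.c_[x,-t,zz])
def cur():
    s=get_state(); q=s["tcp_rot"]; return np.array(s["ee_pos"]),R.from_quat([q[1],q[2],q[3],q[0]]),s
def hz():
    p,r,s=cur(); d=p-toe; M=r.as_matrix()
    F=np.array(s["wrist_force"])
    print("t%.1f H%.1f T%.1f z%.1f phi%.1f yaw_err%.2f roll%.2f"%(s["time_s"],d@h,d@t,p[2],np.degrees(np.arctan2(-M[2,2],M[:,2]@h)),np.degrees(M[:,1]@h),np.degrees(M[2,1])),"F h,t,z",np.round([F@h,F@t,F[2]],2),"q",np.round(s["qpos"],2),"w%.0f"%s["gripper_width"])
def plan(tgt,n,P=None,dec=3):
    p0,r0,_=cur() if P is None else (*P,0)
    p1,r1=tgt; d=(r0.inv()*r1).as_rotvec()
    for i in range(n):
        # constant row: rotate by d/n each, shift along world straight line
        a=r0*R.from_rotvec(d*i/n); sh=a.inv().apply((p1-p0)/n)/25
        print("[[%s],[%s],60]"%(",".join("%.3g"%round(v,dec) for v in sh),",".join("%.3g"%round(v,4) for v in d/n/np.pi)),end=",")
    print()
E
python3 -c "
from h import *
hz(); print(pose(-270,-40,222,90)[0]); plan(pose(-270,-40,222,90),20)"
```

```text
t0.1 H-840.5 T104.4 z221.9 phi89.9 yaw_err-48.37 roll-0.08 F h,t,z [0.32 0.42 0.74] q [ 1.23  0.41 -0.01  1.6   0.01  1.13 -0.08] w88
[471.001 -98.423 222.   ]
[[0.856,-0.808,0.001],[-0,-0,-0.016],60],[[0.895,-0.764,0.001],[-0,-0,-0.016],60],[[0.932,-0.718,0.001],[-0,-0,-0.016],60],[[0.967,-0.671,0.001],[-0,-0,-0.016],60],[[1,-0.621,0.001],[-0,-0,-0.016],60],[[1.03,-0.57,0.001],[-0,-0,-0.016],60],[[1.06,-0.518,0],[-0,-0,-0.016],60],[[1.08,-0.464,0],[-0,-0,-0.016],60],[[1.1,-0.409,0],[-0,-0,-0.016],60],[[1.12,-0.353,0],[-0,-0,-0.016],60],[[1.14,-0.296,0],[-0,-0,-0.016],60],[[1.15,-0.239,0],[-0,-0,-0.016],60],[[1.16,-0.181,0],[-0,-0,-0.016],60],[[1.17,-0.122,0],[-0,-0,-0.016],60],[[1.18,-0.063,0],[-0,-0,-0.016],60],[[1.18,-0.004,-0],[-0,-0,-0.016],60],[[1.18,0.055,-0],[-0,-0,-0.016],60],[[1.17,0.114,-0],[-0,-0,-0.016],60],[[1.16,0.173,-0],[-0,-0,-0.016],60],[[1.15,0.231,-0],[-0,-0,-0.016],60],
```

```bash
python3 -m crank '[[[0.7,-0.66,0],[0,0,-0.016],60],[[0.86,-0.77,0],[0,0,-0.016],60],[[0.9,-0.72,0],[0,0,-0.016],60],[[0.94,-0.67,0],[0,0,-0.016],60],[[0.97,-0.62,0],[0,0,-0.016],60],[[1,-0.57,0],[0,0,-0.016],60],[[1,-0.52,0],[0,0,-0.016],60],[[1,-0.46,0],[0,0,-0.016],60],[[1,-0.41,0],[0,0,-0.016],60],[[1,-0.35,0],[0,0,-0.016],60]]' ; python3 -c "
from h import *
hz();plan(pose(-270,-40,222,90),14)"
```

```text
time_s: 1.1
ee_pos: [306.2, -360.7, 222.6]
tcp_rot: [-0.0, 0.926, 0.378, -0.0]
wrist_force: [0.0, -0.3, 0.1]
gripper_width: 52.6
grasp_force: 0.0
t1.1 H-568.9 T41.1 z222.6 phi90.0 yaw_err-27.41 roll-0.00 F h,t,z [-0.27 -0.09  0.09] q [ 0.98  0.17 -0.24  1.94  0.05  1.04 -0.08] w53
[[0.861,-0.205,0.002],[-0,-0,-0.0113],60],[[0.868,-0.174,0.002],[-0,-0,-0.0113],60],[[0.873,-0.143,0.002],[-0,-0,-0.0113],60],[[0.878,-0.112,0.002],[-0,-0,-0.0113],60],[[0.881,-0.081,0.002],[-0,-0,-0.0113],60],[[0.884,-0.049,0.002],[-0,-0,-0.0113],60],[[0.885,-0.018,0.002],[-0,-0,-0.0113],60],[[0.885,0.014,0.002],[-0,-0,-0.0113],60],[[0.884,0.045,0.002],[-0,-0,-0.0113],60],[[0.882,0.077,0.002],[-0,-0,-0.0113],60],[[0.878,0.108,0.002],[-0,-0,-0.0113],60],[[0.874,0.139,0.002],[-0,-0,-0.0113],60],[[0.868,0.17,0.002],[-0,-0,-0.0113],60],[[0.862,0.201,0.002],[-0,-0,-0.0113],60],
```

```bash
python3 -m crank '[[[0.86,-0.2,0],[0,0,-0.0113],60],[[0.86,-0.17,0],[0,0,-0.0113],60],[[0.87,-0.14,0],[0,0,-0.0113],60],[[0.88,-0.11,0],[0,0,-0.0113],60],[[0.88,-0.08,0],[0,0,-0.0113],60],[[0.88,-0.05,0],[0,0,-0.0113],60],[[0.88,-0.02,0],[0,0,-0.0113],60],[[0.88,0.01,0],[0,0,-0.0113],60],[[0.88,0.04,0],[0,0,-0.0113],60],[[0.88,0.07,0],[0,0,-0.0113],60]]' >/dev/null; python3 -m crank '[[[0,0,0],[0,0,0],60],[[0,0,0],[0,0,0],60]]'; python3 -c "
from h import *
hz();plan(pose(-270,-40,150,30),10)"
```

```text
time_s: 2.3
ee_pos: [423.5, -175.7, 222.5]
tcp_rot: [-0.0, 0.845, 0.535, -0.0]
wrist_force: [0.7, 0.1, 0.2]
gripper_width: 53.1
grasp_force: 0.0
t2.3 H-357.7 T-17.1 z222.5 phi90.0 yaw_err-8.34 roll-0.02 F h,t,z [ 0.35 -0.65  0.25] q [ 0.7   0.16 -0.46  1.96  0.08  1.04 -0.23] w53
[[0.361,0.04,0.29],[0.0024,0.0333,-0.0042],60],[[0.328,0.046,0.326],[0.0024,0.0333,-0.0042],60],[[0.291,0.053,0.358],[0.0024,0.0333,-0.0042],60],[[0.252,0.06,0.386],[0.0024,0.0333,-0.0042],60],[[0.209,0.066,0.409],[0.0024,0.0333,-0.0042],60],[[0.165,0.071,0.428],[0.0024,0.0333,-0.0042],60],[[0.118,0.077,0.443],[0.0024,0.0333,-0.0042],60],[[0.07,0.081,0.452],[0.0024,0.0333,-0.0042],60],[[0.022,0.085,0.456],[0.0024,0.0333,-0.0042],60],[[-0.027,0.089,0.455],[0.0024,0.0333,-0.0042],60],
```

```bash
python3 -m crank '[[[0.6,-0.05,0],[0,0,-0.023],60],[[0.6,0.1,0],[0,0,-0.023],60],[[0.6,0.2,0.3],[0,0.03,0],60],[[0.6,0.2,0.3],[0,0.03,0],60],[[0.4,0.2,0.4],[0,0.03,0],60],[[0.2,0.2,0.4],[0,0.03,0],60],[[0.1,0.1,0.4],[0,0.03,0],60],[[0,0,0],[0,0,0],60]]'; python3 -c "
from h import *
hz();plan(pose(-270,-40,130,30),9)"
```

```text
time_s: 3.1
ee_pos: [472.8, -104.9, 182.3]
tcp_rot: [-0.14, 0.784, 0.575, 0.188]
wrist_force: [-0.2, -0.5, -0.2]
gripper_width: 52.7
grasp_force: 0.0
t3.1 H-275.6 T-43.6 z182.3 phi62.9 yaw_err-0.51 roll-0.25 F h,t,z [-0.52  0.01 -0.2 ] q [ 0.9   0.34 -0.55  1.96 -0.36  0.96  0.29] w53
[[-0.084,-0.015,0.218],[0.0001,0.0203,-0.0003],60],[[-0.098,-0.015,0.213],[0.0001,0.0203,-0.0003],60],[[-0.111,-0.015,0.206],[0.0001,0.0203,-0.0003],60],[[-0.124,-0.015,0.199],[0.0001,0.0203,-0.0003],60],[[-0.136,-0.015,0.19],[0.0001,0.0203,-0.0003],60],[[-0.148,-0.015,0.181],[0.0001,0.0203,-0.0003],60],[[-0.159,-0.016,0.171],[0.0001,0.0203,-0.0003],60],[[-0.17,-0.016,0.161],[0.0001,0.0203,-0.0003],60],[[-0.18,-0.016,0.15],[0.0001,0.0203,-0.0003],60],
```

```bash
python3 -m crank '[[[-0.08,0,0.2],[0,0.02,0],60],[[-0.1,0,0.2],[0,0.02,0],60],[[-0.1,0,0.2],[0,0.02,0],60],[[-0.1,0,0.2],[0,0.02,0],60],[[-0.1,0,0.2],[0,0.02,0],60],[[0,0,0],[0,0,0],60]]'; python3 -c "
from h import *
hz();plan(pose(-270,-40,130,30),5)"
```

```text
time_s: 3.7
ee_pos: [474.5, -99.5, 155.7]
tcp_rot: [-0.228, 0.744, 0.547, 0.307]
wrist_force: [0.3, -0.1, 0.1]
gripper_width: 52.9
grasp_force: 0.0
t3.7 H-270.0 T-43.6 z155.7 phi45.0 yaw_err-0.30 roll-0.21 F h,t,z [ 0.03 -0.34  0.11] q [ 1.08  0.54 -0.61  1.96 -0.56  0.99  0.59] w53
[[-0.146,-0.028,0.146],[0.0001,0.0167,-0.0004],60],[[-0.153,-0.028,0.138],[0.0001,0.0167,-0.0004],60],[[-0.16,-0.029,0.129],[0.0001,0.0167,-0.0004],60],[[-0.167,-0.029,0.121],[0.0001,0.0167,-0.0004],60],[[-0.173,-0.029,0.112],[0.0001,0.0167,-0.0004],60],
```

```bash
python3 -m crank '[[[-0.15,-0.03,0.15],[0,0.0167,0],60],[[-0.15,-0.03,0.14],[0,0.0167,0],60],[[-0.16,-0.03,0.13],[0,0.0167,0],60],[[-0.17,-0.03,0.12],[0,0.0167,0],60],[[-0.17,-0.03,0.11],[0,0.0167,0],60],[[-0.5,0,0.3],[0,0,0],60],[[-0.5,0,0.3],[0,0,0],60],[[-0.5,0,0.3],[0,0,0],60],[[-0.5,0,0.3],[0,0,0],60],[[0,0,0],[0,0,0],60]]'; python3 - <<'E'
from h import *
hz();plan(pose(-260,-40,13,30),5)
f=grab_frame("side"); cv2.imwrite("pics/side1.png",f["img"][...,::-1])
E
```

```text
time_s: 4.7
ee_pos: [471.8, -95.4, 71.4]
tcp_rot: [-0.298, 0.697, 0.514, 0.402]
wrist_force: [-0.6, -1.0, -0.2]
gripper_width: 52.7
grasp_force: 0.0
t4.7 H-266.9 T-39.8 z71.4 phi30.0 yaw_err-0.12 roll-0.12 F h,t,z [-1.18  0.29 -0.15] q [ 1.17  0.87 -0.62  1.95 -0.62  0.97  0.84] w53
[[-0.377,0.002,0.281],[0,-0,-0.0002],60],[[-0.377,0.002,0.281],[0,-0,-0.0002],60],[[-0.377,0.002,0.281],[0,-0,-0.0002],60],[[-0.377,0.002,0.281],[0,-0,-0.0002],60],[[-0.377,0.002,0.281],[0,-0,-0.0002],60],
```

View pics/side1.png

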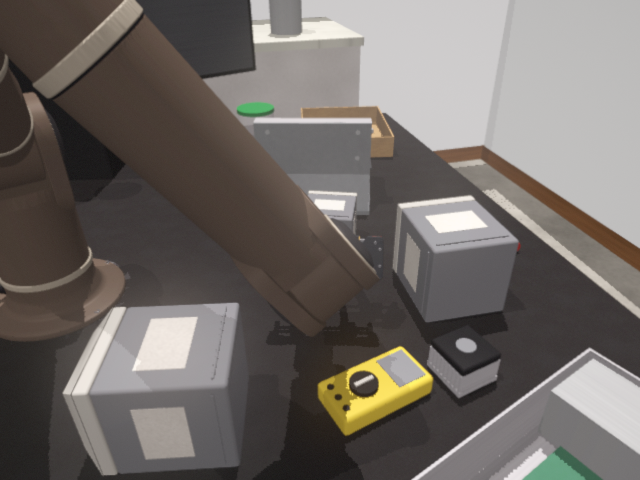

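The side view shows the tool behind the canister (its label at (330,205)) and the forearm's wrist at (320,310). Before going down I'll check the clearance under the wrist.

```bash
python3 - <<'E'
from h import *
for n in ("side","top"):
    f=grab_frame(n); W=cloud(f); d=W-toe; H=d@h; T=d@t; z=W[...,2]
    g=dict(np.load(n+"0.npz")); new=abs(f["range_z"]-g["range_z"])>15
    m=new&(H>-600)&(H<-262)&(T>-220)&(T<220)&(z>8)
    for a in range(-600,-262,30):
        q=m&(H>a)&(H<=a+30)
        if q.sum()>20: print(n,a,"zmin/2%",np.round(np.percentile(z[q],[0.5,3,50,99])),"T",np.round(np.percentile(T[q],[2,98])),q.sum())
f=grab_frame("wrist"); cv2.imwrite("pics/w1.png",f["img"][...,::-1])
E
```

```text
side -600 zmin/2% [141. 247. 302. 416.] T [-101.   18.] 977
side -570 zmin/2% [ 13.  27. 304. 341.] T [-122.  187.] 113
side -540 zmin/2% [  9.  12.  90. 310.] T [-156.  204.] 22
side -390 zmin/2% [105. 110. 140. 160.] T [-131. -103.] 479
side -360 zmin/2% [ 61. 140. 154. 161.] T [-208.  -93.] 70
top -600 zmin/2% [267. 303. 526. 675.] T [-79. 210.] 7423
top -570 zmin/2% [230. 246. 367. 620.] T [-88. 218.] 3400
top -540 zmin/2% [144. 231. 262. 323.] T [-82.  -2.] 875
top -510 zmin/2% [ 37. 209. 241. 257.] T [-86.  -3.] 712
top -480 zmin/2% [178. 194. 225. 242.] T [-77.  -3.] 641
top -450 zmin/2% [136. 160. 208. 224.] T [-76.  -2.] 616
top -420 zmin/2% [136. 151. 186. 208.] T [-72.  -0.] 531
top -390 zmin/2% [ 98. 110. 152. 181.] T [-126.   45.] 957
top -360 zmin/2% [ 98. 118. 150. 164.] T [-124.   43.] 950
top -330 zmin/2% [ 87.  97. 117. 151.] T [-119.   37.] 280
top -300 zmin/2% [ 69.  75.  95. 108.] T [-78.  -5.] 146
top -270 zmin/2% [78. 78. 86. 91.] T [-76.  -6.] 29
```

View pics/w1.png

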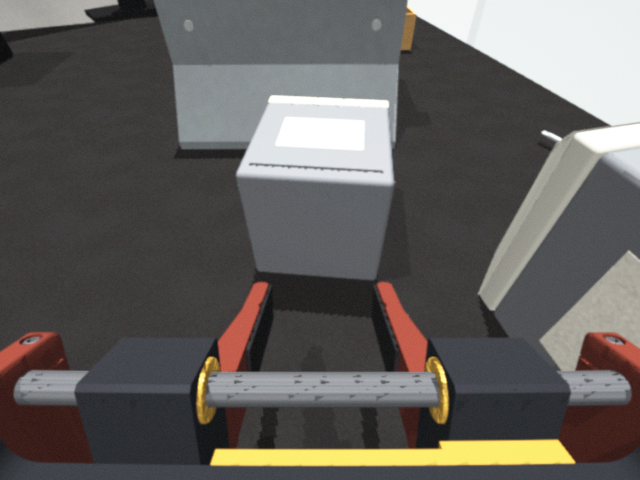

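The wrist view shows the canister centred between the fingers: its underside spans columns 245–385 and the finger tips are at 265 and 385. Clearances are fine, so I'm going down and pushing.

```bash
python3 -m crank '[[[-0.38,0,0.28],[0,0,0],60],[[-0.38,0,0.28],[0,0,0],60],[[-0.38,0,0.28],[0,0,0],60],[[-0.38,0,0.28],[0,0,0],60],[[-0.38,0,0.28],[0,0,0],60],[[0.2,0,0.35],[0,0,0],60],[[0.2,0,0.35],[0,0,0],60],[[0.2,0,0.35],[0,0,0],60],[[0.2,0,0.35],[0,0,0],60],[[0,0,0],[0,0,0],60]]'; python3 -c "
from h import *
hz()"
```

```text
time_s: 5.9
ee_pos: [486.2, -49.1, 15.1]
tcp_rot: [-0.298, 0.696, 0.515, 0.403]
wrist_force: [-0.9, 0.4, -0.6]
gripper_width: 52.5
grasp_force: 0.0
t5.9 H-218.4 T-40.2 z15.1 phi29.9 yaw_err-0.01 roll0.03 F h,t,z [ 0.15  0.96 -0.58] q [ 1.11  0.98 -0.64  1.98 -0.65  0.81  0.9 ] w53
```

```bash
python3 -m crank '[[[0.05,0,0.25],[0,0,0],60],[[0.1,0,0.18],[0,0,0],60],[[0.1,0,0.173],[0,0,0],60],[[0.1,0,0.173],[0,0,0],60],[[0.1,0,0.173],[0,0,0],60],[[0.1,0,0.173],[0,0,0],60],[[0.12,0,0.21],[0,0,0],60],[[0.12,0,0.21],[0,0,0],60],[[0.12,0,0.21],[0,0,0],60],[[0.12,0,0.21],[0,0,0],60]]';python3 -c "
from h import *
hz()";python3 -m crank '[[[0.12,0,0.21],[0,0,0],60],[[0.12,0,0.21],[0,0,0],60],[[0.12,0,0.21],[0,0,0],60],[[0.12,0,0.21],[0,0,0],60],[[0.0,0,0],[0,0,0],60]]'; python3 - <<'E'
from h import *
hz()
f=grab_frame("wrist"); cv2.imwrite("pics/w2.png",f["img"][...,::-1])
E
```

```text
time_s: 6.9
ee_pos: [502.5, 2.3, 12.0]
tcp_rot: [-0.297, 0.697, 0.514, 0.402]
wrist_force: [-0.7, -1.8, -0.2]
gripper_width: 52.6
grasp_force: 0.9
t6.9 H-164.5 T-40.7 z12.0 phi30.0 yaw_err-0.15 roll-0.00 F h,t,z [-1.96  0.09 -0.16] q [ 1.06  1.   -0.69  2.02 -0.71  0.7   0.9 ] w53
time_s: 7.4
ee_pos: [509.5, 26.1, 12.3]
tcp_rot: [-0.298, 0.696, 0.515, 0.403]
wrist_force: [0.2, -0.4, 1.0]
gripper_width: 52.7
grasp_force: 0.0
t7.4 H-139.7 T-40.5 z12.3 phi29.9 yaw_err-0.08 roll-0.01 F h,t,z [-0.29 -0.34  1.04] q [ 1.04  1.01 -0.72  2.04 -0.74  0.65  0.9 ] w53
```

View pics/w2.png

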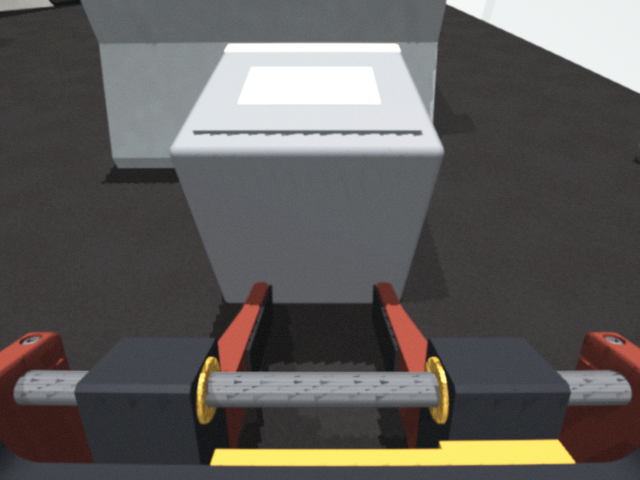

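The canister sits square on the fingers (bottom edge at columns 225–410, row 300). Pushing up the kick now.

```bash
python3 -m crank '[[[0.1,0,0.173],[0,0,0],60],[[0.1,0,0.173],[0,0,0],60],[[0.1,0,0.173],[0,0,0],60],[[0.1,0,0.173],[0,0,0],60],[[0.1,0,0.173],[0,0,0],60]]' >/dev/null;python3 -c "
from h import *
hz()";python3 -m crank '[[[0.1,0,0.173],[0,0,0],60],[[0.1,0,0.173],[0,0,0],60],[[0.1,0,0.173],[0,0,0],60],[[0.1,0,0.173],[0,0,0],60]]'; python3 - <<'E'
from h import *
hz()
f=grab_frame("wrist"); 
p,r,s=cur(); M=np.eye(4); M[:3,:3]=r.as_matrix(); M[:3,3]=p
W=cloud(f,M@np.array(f["T_tool_cam"])); d=W-toe; H=d@h;T=d@t;z=W[...,2]
m=(abs(T+40)<20)&(H>-150)&(H<0)&(z>25)&(z<125)
P=np.c_[H[m],z[m]]; np.savetxt("p.txt",P)
for a in range(25,125,10):
    q=(P[:,1]>a)&(P[:,1]<a+10)
    if q.sum()>10: print(a,np.round(np.percentile(P[q,0],[5,50,95]),1),q.sum())
E
```

```text
t8.0 H-116.2 T-41.4 z11.6 phi30.0 yaw_err-0.23 roll0.02 F h,t,z [-2.82 -0.12 -1.02] q [ 1.01  1.02 -0.74  2.05 -0.77  0.6   0.91] w52
time_s: 8.35
ee_pos: [522.8, 68.3, 11.9]
tcp_rot: [-0.297, 0.697, 0.514, 0.402]
wrist_force: [-0.3, -1.5, -2.3]
gripper_width: 52.7
grasp_force: 1.3
t8.3 H-95.5 T-40.9 z11.9 phi30.0 yaw_err-0.15 roll-0.01 F h,t,z [-1.55 -0.16 -2.35] q [ 0.99  1.03 -0.77  2.06 -0.79  0.56  0.91] w53
25 [-95.6 -93.9 -91.9] 441
35 [-99.9 -98.1 -96.1] 524
45 [-103.9 -102.1 -100.2] 631
55 [-108.1 -106.2 -104.3] 787
65 [-112.2 -110.4 -108.5] 994
75 [-116.4 -114.5 -112.6] 1279
85 [-119.2 -117.8 -115.2] 3116
95 [-114.8 -104.4  -92.8] 8626
105 [-90.8 -81.1 -70. ] 6643
115 [-67.8 -57.1 -44.8] 5546
```

Climbing as expected (about 22° up). I'll put the tilt measurement in a helper and continue in small steps.

```bash
cat >> h.py <<'E'
def face(zlo=None):
    hz(); f=grab_frame("wrist"); p,r,s=cur(); M=np.eye(4); M[:3,:3]=r.as_matrix(); M[:3,3]=p
    W=cloud(f,M@np.array(f["T_tool_cam"])); d=W-toe; H=d@h;T=d@t;z=W[...,2]
    def fit(c):
        m=(abs(T-c)<15)&(H>-170)&(H<60)&(z>8)&(z<190)
        return np.c_[H[m],z[m]]
    P=fit(-40)
    # raised edge = most rearward point; base face below it, side face above
    e=P[P[:,0]<=np.percentile(P[:,0],0.5)].mean(0)
    lo=P[(P[:,1]<e[1]-4)&(P[:,0]<e[0]+90)]; 
    out="edge H%.1f z%.1f n%d "%(*e,len(P))
    hi=P[(P[:,1]>e[1]+5)&(P[:,0]<e[0]+110)]
    if len(hi)>50:
        v=np.linalg.svd(hi-np.median(hi,0),full_matrices=False)[2][0]; out+="side ang %.1f (=theta) n%d "%(np.degrees(np.arctan(v[1]/v[0])),len(hi))
    if len(lo)>50:
        v=np.linalg.svd(lo-np.median(lo,0),full_matrices=False)[2][0]; out+="base-face theta %.1f n%d"%(90-np.degrees(np.arctan(abs(v[1]/v[0]))),len(lo))
    print(out); return f
E
python3 -m crank '[[[0.08,0,0.14],[0,0,0],60],[[0.08,0,0.14],[0,0,0],60],[[0.08,0,0.14],[0,0,0],60]]'; python3 -c "
from h import *
face()";python3 -m crank '[[[0.06,0,0.104],[0,0,0],60],[[0.06,0,0.104],[0,0,0],60]]'; python3 -c "
from h import *
face()"
```

```text
time_s: 8.7
ee_pos: [526.4, 79.6, 11.9]
tcp_rot: [-0.297, 0.697, 0.514, 0.402]
wrist_force: [-0.2, -1.3, -2.7]
gripper_width: 53.0
grasp_force: 1.2
t8.7 H-83.5 T-41.1 z11.9 phi30.0 yaw_err-0.16 roll0.00 F h,t,z [-1.27 -0.19 -2.71] q [ 0.97  1.04 -0.78  2.07 -0.81  0.54  0.91] w53
edge H-169.5 z84.5 n32467 side ang 30.2 (=theta) n16117 base-face theta 44.7 n1807
time_s: 8.95
ee_pos: [528.2, 85.2, 11.9]
tcp_rot: [-0.297, 0.697, 0.514, 0.402]
wrist_force: [-0.8, -1.9, -2.4]
gripper_width: 52.6
grasp_force: 1.2
t8.9 H-77.7 T-41.1 z11.9 phi30.0 yaw_err-0.17 roll0.00 F h,t,z [-2.05  0.24 -2.36] q [ 0.97  1.04 -0.79  2.07 -0.81  0.53  0.91] w53
edge H-167.1 z91.0 n35300 side ang 33.8 (=theta) n12452 base-face theta 78.1 n9407
```

```bash
for i in 1; do python3 -m crank '[[[0.05,0,0.087],[0,0,0],60],[[0.05,0,0.087],[0,0,0],60]]'>/dev/null; python3 -c "
from h import *
face()";python3 -m crank '[[[0.05,0,0.087],[0,0,0],60],[[0.05,0,0.087],[0,0,0],60]]' >/dev/null; python3 - <<'E'
from h import *
f=face(); cv2.imwrite("pics/w3.png",f["img"][...,::-1])
E
done
```

```text
t9.2 H-72.8 T-41.1 z11.9 phi30.0 yaw_err-0.17 roll-0.00 F h,t,z [-1.1  -0.32 -2.79] q [ 0.96  1.04 -0.79  2.07 -0.82  0.52  0.91] w53
edge H-162.2 z91.1 n35838 side ang 36.6 (=theta) n13621 base-face theta 89.2 n10021
t9.4 H-67.7 T-41.2 z11.9 phi30.0 yaw_err-0.17 roll-0.00 F h,t,z [-0.47  0.58 -3.32] q [ 0.96  1.05 -0.8   2.07 -0.83  0.51  0.91] w53
edge H-157.2 z91.0 n37260 side ang 39.1 (=theta) n14900 base-face theta 88.8 n10841
```

View pics/w3.png

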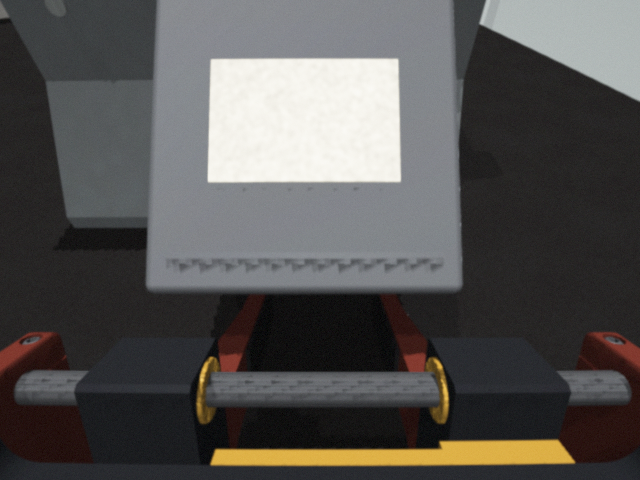

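The wrist view shows the canister tilted, square, with its raised edge (row 290) above the fingers. Continuing up onto the wall.

```bash
python3 -m crank '[[[0.04,0,0.07],[0,0,0],60],[[0.04,0,0.07],[0,0,0],60],[[0.04,0,0.07],[0,0,0],60]]'>/dev/null; python3 -c "
from h import *
face()";python3 -m crank '[[[0.04,0,0.07],[0,0,0],60],[[0.04,0,0.07],[0,0,0],60]]' >/dev/null; python3 -c "
from h import *
face()";python3 -m crank '[[[0.03,0,0.052],[0,0,0],60],[[0.03,0,0.052],[0,0,0],60]]' >/dev/null; python3 -c "
from h import *
face()"
```

```text
t9.8 H-61.8 T-41.2 z11.7 phi30.0 yaw_err-0.17 roll0.00 F h,t,z [-0.53 -0.87 -3.85] q [ 0.95  1.05 -0.81  2.07 -0.83  0.49  0.91] w53
edge H-151.3 z90.8 n39207 side ang 42.6 (=theta) n17538 base-face theta 86.8 n12680
t10.1 H-57.7 T-41.2 z11.8 phi30.0 yaw_err-0.17 roll-0.00 F h,t,z [-0.75 -0.04 -3.79] q [ 0.95  1.05 -0.81  2.07 -0.84  0.49  0.91] w53
edge H-147.2 z90.9 n40891 side ang 46.7 (=theta) n20475 base-face theta 88.2 n14123
t10.3 H-54.7 T-41.2 z11.8 phi30.0 yaw_err-0.16 roll0.00 F h,t,z [-0.92 -0.2  -4.77] q [ 0.94  1.06 -0.82  2.07 -0.84  0.48  0.91] w53
edge H-144.3 z90.9 n42005 side ang 49.1 (=theta) n21539 base-face theta 87.6 n14672
```

```bash
python3 -m crank '[[[0.03,0,0.052],[0,0,0],60],[[0.03,0,0.052],[0,0,0],60]]'>/dev/null; python3 -c "
from h import *
face(); P=pose(-59,-41,11,36); plan(P,4); P2=pose(-69.5,-41,10,43); plan(P2,4,P)"
```

```text
t10.6 H-51.7 T-41.1 z11.9 phi30.0 yaw_err-0.17 roll-0.00 F h,t,z [-1.27 -0.02 -4.19] q [ 0.94  1.06 -0.82  2.08 -0.84  0.47  0.91] w52
edge H-141.3 z90.8 n43272 side ang 51.2 (=theta) n22517 base-face theta 87.0 n15025
[[-0.046,-0.001,-0.061],[0.0002,-0.0084,-0.0001],60],[[-0.048,-0.001,-0.06],[0.0002,-0.0084,-0.0001],60],[[-0.05,-0.001,-0.058],[0.0002,-0.0084,-0.0001],60],[[-0.051,-0.001,-0.057],[0.0002,-0.0084,-0.0001],60],
[[-0.07,-0,-0.079],[-0,-0.0097,-0],60],[[-0.072,-0,-0.077],[-0,-0.0097,-0],60],[[-0.075,-0,-0.075],[-0,-0.0097,-0],60],[[-0.077,-0,-0.072],[-0,-0.0097,-0],60],
```

```bash
python3 -m crank '[[[0.04,0,0.07],[0,0,0],60]]'>/dev/null; python3 -c "
from h import *
face()";python3 -m crank '[[[0.04,0,0.07],[0,0,0],60]]'>/dev/null; python3 -c "
from h import *
face()"
```

```text
t10.7 H-49.8 T-41.3 z11.8 phi30.0 yaw_err-0.17 roll0.00 F h,t,z [ 0.08 -0.51 -5.21] q [ 0.94  1.06 -0.82  2.08 -0.85  0.47  0.91] w53
edge H-139.2 z90.8 n44240 side ang 52.7 (=theta) n23199 base-face theta 86.6 n15315
t10.8 H-47.7 T-41.2 z11.8 phi30.0 yaw_err-0.17 roll0.00 F h,t,z [-0.58 -0.07 -3.02] q [ 0.93  1.06 -0.83  2.08 -0.85  0.47  0.91] w53
edge H-137.2 z90.9 n45229 side ang 54.1 (=theta) n23988 base-face theta 86.1 n15544
```

```bash
python3 -c "
from h import *
P=pose(-48.6,-41,12.4,36); plan(P,3); P2=pose(-59,-41,11,37); plan(P2,5,P)"
```

```text
[[-0.004,-0.001,-0.018],[0.0002,-0.0112,-0.0001],60],[[-0.005,-0.001,-0.018],[0.0002,-0.0112,-0.0001],60],[[-0.005,-0.001,-0.018],[0.0002,-0.0112,-0.0001],60],
[[-0.058,-0,-0.061],[-0,-0.0011,-0],60],[[-0.058,-0,-0.061],[-0,-0.0011,-0],60],[[-0.058,-0,-0.06],[-0,-0.0011,-0],60],[[-0.059,-0,-0.06],[-0,-0.0011,-0],60],[[-0.059,-0,-0.06],[-0,-0.0011,-0],60],
```

```bash
python3 -m crank '[[[-0.004,0,-0.018],[0,-0.0112,0],60],[[-0.005,0,-0.018],[0,-0.0112,0],60],[[-0.005,0,-0.018],[0,-0.0112,0],60]]'>/dev/null; python3 -c "
from h import *
face()";python3 -m crank '[[[-0.03,0,-0.03],[0,0,0],60],[[-0.03,0,-0.03],[0,0,0],60],[[-0.03,0,-0.03],[0,0,0],60]]'>/dev/null; python3 - <<'E'
from h import *
f=face();cv2.imwrite("pics/w4.png",f["img"][...,::-1])
E
```

```text
t11.2 H-50.1 T-41.3 z11.5 phi36.2 yaw_err-0.24 roll-0.02 F h,t,z [-11.18   2.14  -6.23] q [ 0.86  0.96 -0.79  2.09 -0.85  0.43  0.83] w53
edge H-130.5 z100.3 n48729 side ang 53.5 (=theta) n24392 base-face theta 83.6 n18166
t11.6 H-52.0 T-40.9 z11.9 phi36.0 yaw_err-0.14 roll-0.02 F h,t,z [-0.77  1.15 -4.38] q [ 0.87  0.96 -0.79  2.09 -0.85  0.44  0.84] w53
edge H-133.4 z99.4 n47583 side ang 51.1 (=theta) n23127 base-face theta 84.8 n18189
```

View pics/w4.png

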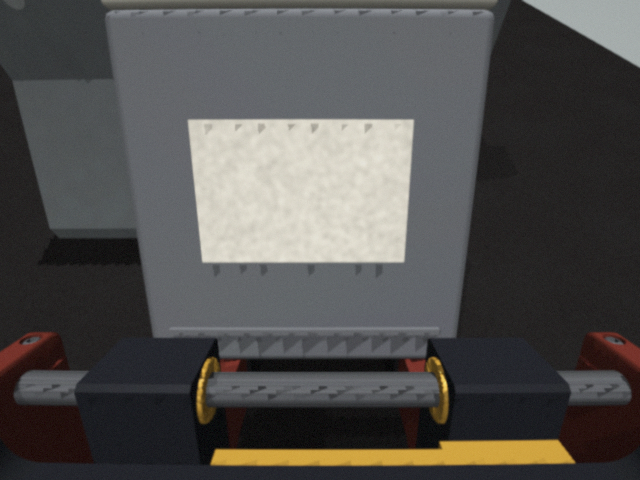

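The wrist view shows the raised base edge at row 338, right by the gripper's black blocks, so the -11 N was body contact. I'll refine the edge measurement before easing down.

```bash
cat >> h.py <<'E'
def edge():
    hz(); f=grab_frame("wrist"); p,r,s=cur(); M=np.eye(4); M[:3,:3]=r.as_matrix(); M[:3,3]=p
    W=cloud(f,M@np.array(f["T_tool_cam"])); d=W-toe; H=d@h;T=d@t;z=W[...,2]
    L=(W-p)@r.as_matrix()  # tool coords
    m=(abs(T+46)<14)&(H<75)&(H>-190)&(z>3)&(z<185)&~((L[...,2]<-78)&(L[...,0]<60)&(abs(L[...,1])<100)&(L[...,0]<45))
    P=np.c_[H[m],z[m]]; best=None
    rng=np.random.default_rng(0)
    for _ in range(300):
        a,b=P[rng.integers(len(P),size=2)]; v=b-a
        if np.hypot(*v)<20: continue
        v=v/np.hypot(*v); n=np.array([-v[1],v[0]])
        q=abs((P-a)@n)<1.2
        if best is None or q.sum()>best.sum(): best=q
    Q=P[best]; c=Q.mean(0); v=np.linalg.svd(Q-c,full_matrices=False)[2][0]; v*=np.sign(v[1])
    l=(Q-c)@v; lo,hi=np.percentile(l,[.3,99.7]); e=c+lo*v; E2=c+hi*v
    th=np.degrees(np.arctan2(v[1],v[0])); piv=e+100*np.array([v[1],-v[0]])
    phi=np.arctan2(-r.as_matrix()[2,2],r.as_matrix()[:,2]@h); u=np.array([np.cos(phi),-np.sin(phi)]); nn=np.array([np.sin(phi),np.cos(phi)])
    tc=np.array([(p-toe)@h,p[2]]); w=e-tc
    print("theta %.1f edge H%.1f z%.1f len%.0f pivot H%.1f z%.1f | edge behind tip %.1f, above axis %.1f n%d"%(th,*e,hi-lo,*piv,-w@u,w@nn,best.sum())); return f
E
python3 -c "
from h import *
edge()"
```

```text
t11.6 H-52.2 T-41.0 z11.8 phi36.0 yaw_err-0.16 roll-0.02 F h,t,z [ 0.21  0.68 -3.65] q [ 0.87  0.96 -0.79  2.09 -0.85  0.44  0.84] w53
theta 52.3 edge H-99.3 z64.5 len100 pivot H-20.2 z3.3 | edge behind tip 69.2, above axis 15.0 n32099
```

```bash
python3 -m crank '[[[-0.04,0,-0.04],[0,0,0],60],[[-0.04,0,-0.04],[0,0,0],60]]'>/dev/null; python3 -c "
from h import *
edge()";python3 -m crank '[[[-0.055,0,-0.035],[0,0,0],60],[[-0.055,0,-0.035],[0,0,0],60]]'>/dev/null; python3 -c "
from h import *
edge()"
```

```text
t11.8 H-54.7 T-41.0 z11.6 phi36.0 yaw_err-0.14 roll-0.01 F h,t,z [ 0.19  0.05 -1.84] q [ 0.87  0.96 -0.78  2.09 -0.84  0.44  0.84] w53
theta 53.9 edge H-100.6 z61.3 len102 pivot H-19.8 z2.3 | edge behind tip 66.2, above axis 13.4 n31607
t12.1 H-57.8 T-41.1 z10.4 phi36.0 yaw_err-0.14 roll0.01 F h,t,z [-0.12 -0.06 -1.17] q [ 0.88  0.96 -0.78  2.09 -0.84  0.45  0.84] w52
theta 55.4 edge H-102.3 z59.1 len101 pivot H-20.0 z2.3 | edge behind tip 64.4, above axis 13.7 n31322
```

Easing works with the pivot staying put at about H -20. I'll plan the rest of the lowering with a steepening tool.

```bash
cat >> h.py <<'E'
def tcp_for(th,phi,p,k=12,cl=2.3):
    th,ph=np.radians([th,phi]); E=np.array([p-100*np.sin(th),100*np.cos(th)])
    z=10*np.cos(ph)+cl; s=(E[1]-z-k*np.cos(ph))/np.sin(ph)
    return E[0]+s*np.cos(ph)-k*np.sin(ph),z,s
def seq(steps,p,k=12):
    P=None
    for th,phi,n in steps:
        H,z,s=tcp_for(th,phi,p,k); T=pose(H,-41,z,phi); print("# th%g phi%g H%.1f z%.1f s%.1f"%(th,phi,H,z,s)); plan(T,n,P); P=T
E
python3 -c "
from h import *
seq([(58,38,6),(62,42,6),(66,46,6)],-20)"
```

```text
# th58 phi38 H-69.5 z10.2 s54.2
[[-0.044,-0.001,-0.061],[0.0001,-0.0018,-0.0001],60],[[-0.045,-0.001,-0.061],[0.0001,-0.0018,-0.0001],60],[[-0.045,-0.001,-0.06],[0.0001,-0.0018,-0.0001],60],[[-0.045,-0.001,-0.06],[0.0001,-0.0018,-0.0001],60],[[-0.046,-0.001,-0.06],[0.0001,-0.0018,-0.0001],60],[[-0.046,-0.001,-0.06],[0.0001,-0.0018,-0.0001],60],
# th62 phi42 H-84.9 z9.7 s42.3
[[-0.066,-0,-0.079],[0,-0.0037,0],60],[[-0.066,-0,-0.078],[0,-0.0037,0],60],[[-0.067,-0,-0.077],[0,-0.0037,0],60],[[-0.068,-0,-0.077],[0,-0.0037,0],60],[[-0.069,-0,-0.076],[0,-0.0037,0],60],[[-0.07,-0,-0.075],[0,-0.0037,0],60],
# th66 phi46 H-97.7 z9.2 s32.1
[[-0.059,0,-0.061],[-0,-0.0037,-0],60],[[-0.06,0,-0.061],[-0,-0.0037,-0],60],[[-0.061,0,-0.06],[-0,-0.0037,-0],60],[[-0.062,0,-0.059],[-0,-0.0037,-0],60],[[-0.062,0,-0.058],[-0,-0.0037,-0],60],[[-0.063,0,-0.058],[-0,-0.0037,-0],60],
```

```bash
python3 -m crank '[[[-0.045,0,-0.061],[0,-0.0018,0],60],[[-0.045,0,-0.061],[0,-0.0018,0],60],[[-0.045,0,-0.06],[0,-0.0018,0],60],[[-0.045,0,-0.06],[0,-0.0018,0],60],[[-0.045,0,-0.06],[0,-0.0018,0],60],[[-0.045,0,-0.06],[0,-0.0018,0],60]]'>/dev/null; python3 -c "
from h import *
edge()";python3 -m crank '[[[-0.066,0,-0.079],[0,-0.0037,0],60],[[-0.066,0,-0.078],[0,-0.0037,0],60],[[-0.067,0,-0.077],[0,-0.0037,0],60],[[-0.068,0,-0.077],[0,-0.0037,0],60]]'>/dev/null; python3 -c "
from h import *
edge(); seq([(63,42,3),(66,46,6)],-20)"
```

```text
t12.8 H-69.4 T-41.1 z10.2 phi38.0 yaw_err-0.16 roll0.01 F h,t,z [ 0.05  0.11 -1.02] q [ 0.86  0.92 -0.75  2.09 -0.83  0.46  0.82] w53
theta 58.4 edge H-105.0 z55.0 len102 pivot H-19.8 z2.6 | edge behind tip 55.4, above axis 13.4 n29136
t13.2 H-79.7 T-41.0 z9.9 phi40.7 yaw_err-0.15 roll0.00 F h,t,z [ 0.3   0.   -1.93] q [ 0.84  0.88 -0.72  2.1  -0.81  0.46  0.78] w53
theta 60.9 edge H-107.1 z51.7 len103 pivot H-19.8 z3.1 | edge behind tip 47.8, above axis 13.7 n27867
# th63 phi42 H-87.4 z9.7 s40.0
[[-0.071,-0.003,-0.073],[0.0003,-0.0024,-0.0001],60],[[-0.071,-0.003,-0.073],[0.0003,-0.0024,-0.0001],60],[[-0.072,-0.003,-0.072],[0.0003,-0.0024,-0.0001],60],
# th66 phi46 H-97.7 z9.2 s32.1
[[-0.048,0,-0.049],[-0,-0.0037,-0],60],[[-0.049,0,-0.048],[-0,-0.0037,-0],60],[[-0.049,0,-0.048],[-0,-0.0037,-0],60],[[-0.05,0,-0.047],[-0,-0.0037,-0],60],[[-0.05,0,-0.046],[-0,-0.0037,-0],60],[[-0.051,0,-0.046],[-0,-0.0037,-0],60],
```

Tracks the plan exactly (58.4°, then 60.9°, pivot still). Continuing.

```bash
python3 -m crank '[[[-0.071,0,-0.073],[0,-0.0024,0],60],[[-0.071,0,-0.073],[0,-0.0024,0],60],[[-0.071,0,-0.073],[0,-0.0024,0],60],[[-0.048,0,-0.049],[0,-0.0037,0],60],[[-0.048,0,-0.049],[0,-0.0037,0],60],[[-0.049,0,-0.048],[0,-0.0037,0],60],[[-0.05,0,-0.047],[0,-0.0037,0],60],[[-0.05,0,-0.047],[0,-0.0037,0],60],[[-0.05,0,-0.046],[0,-0.0037,0],60]]'>/dev/null; python3 -c "
from h import *
edge(); seq([(70,50,6),(74,55,6)],-20)"
```

```text
t14.2 H-97.5 T-41.0 z9.1 phi46.0 yaw_err-0.16 roll0.01 F h,t,z [-0.38 -0.3  -1.13] q [ 0.78  0.79 -0.65  2.11 -0.78  0.47  0.71] w53
theta 66.4 edge H-111.6 z43.4 len107 pivot H-19.9 z3.4 | edge behind tip 34.3, above axis 13.5 n27143
# th70 phi50 H-108.3 z8.7 s23.2
[[-0.055,-0,-0.047],[0.0001,-0.0037,-0.0001],60],[[-0.055,-0,-0.047],[0.0001,-0.0037,-0.0001],60],[[-0.056,-0,-0.046],[0.0001,-0.0037,-0.0001],60],[[-0.056,-0.001,-0.045],[0.0001,-0.0037,-0.0001],60],[[-0.057,-0.001,-0.045],[0.0001,-0.0037,-0.0001],60],[[-0.057,-0.001,-0.044],[0.0001,-0.0037,-0.0001],60],
# th74 phi55 H-117.1 z8.0 s15.4
[[-0.048,-0,-0.034],[-0,-0.0046,-0],60],[[-0.049,-0,-0.034],[-0,-0.0046,-0],60],[[-0.049,-0,-0.033],[-0,-0.0046,-0],60],[[-0.05,-0,-0.032],[-0,-0.0046,-0],60],[[-0.05,-0,-0.032],[-0,-0.0046,-0],60],[[-0.05,-0,-0.031],[-0,-0.0046,-0],60],
```

Next I'll slide the canister, as it leans, the 20 mm forward to the toe. With the pivot held there, the steeper tool can't make it slip.

```bash
python3 -m crank '[[[0.058,0,0.056],[0,0,0],60],[[0.058,0,0.056],[0,0,0],60],[[0.058,0,0.056],[0,0,0],60],[[0.058,0,0.056],[0,0,0],60],[[0.058,0,0.056],[0,0,0],60]]'>/dev/null; python3 -c "
from h import *
edge()";  python3 -m crank '[[[0.058,0,0.056],[0,0,0],60],[[0.058,0,0.056],[0,0,0],60],[[0.058,0,0.056],[0,0,0],60],[[0.05,0,0.048],[0,0,0],60]]'>/dev/null; python3 -c "
from h import *
edge()"
```

```text
t14.7 H-87.2 T-41.1 z9.0 phi45.9 yaw_err-0.17 roll-0.01 F h,t,z [-1.79 -1.51 -0.9 ] q [ 0.76  0.8  -0.66  2.11 -0.79  0.45  0.7 ] w53
theta 66.5 edge H-101.0 z43.4 len106 pivot H-9.3 z3.5 | edge behind tip 34.5, above axis 13.7 n27055
t15.2 H-79.6 T-41.2 z9.0 phi45.9 yaw_err-0.17 roll0.01 F h,t,z [-3.38  0.22 -0.96] q [ 0.75  0.8  -0.67  2.11 -0.79  0.44  0.7 ] w53
theta 65.5 edge H-95.0 z45.2 len106 pivot H-4.0 z3.7 | edge behind tip 36.9, above axis 13.8 n27364
```

```bash
python3 -c "
from h import *
seq([(70,50,6),(74,55,6),(77,59,5)],-4)"
```

```text
# th70 phi50 H-92.3 z8.7 s23.2
[[-0.064,-0,-0.058],[0.0001,-0.0038,-0.0001],60],[[-0.065,-0,-0.058],[0.0001,-0.0038,-0.0001],60],[[-0.065,-0,-0.057],[0.0001,-0.0038,-0.0001],60],[[-0.066,-0.001,-0.056],[0.0001,-0.0038,-0.0001],60],[[-0.067,-0.001,-0.055],[0.0001,-0.0038,-0.0001],60],[[-0.067,-0.001,-0.055],[0.0001,-0.0038,-0.0001],60],
# th74 phi55 H-101.1 z8.0 s15.4
[[-0.048,0,-0.034],[-0,-0.0046,-0],60],[[-0.049,0,-0.034],[-0,-0.0046,-0],60],[[-0.049,0,-0.033],[-0,-0.0046,-0],60],[[-0.05,0,-0.032],[-0,-0.0046,-0],60],[[-0.05,0,-0.032],[-0,-0.0046,-0],60],[[-0.05,0,-0.031],[-0,-0.0046,-0],60],
# th77 phi59 H-106.4 z7.5 s10.3
[[-0.037,-0,-0.02],[-0,-0.0044,0],60],[[-0.038,-0,-0.02],[-0,-0.0044,0],60],[[-0.038,-0,-0.019],[-0,-0.0044,0],60],[[-0.038,-0,-0.019],[-0,-0.0044,0],60],[[-0.038,-0,-0.018],[-0,-0.0044,0],60],
```

```bash
python3 -m crank '[[[-0.064,0,-0.058],[0,-0.0038,0],60],[[-0.065,0,-0.058],[0,-0.0038,0],60],[[-0.065,0,-0.057],[0,-0.0038,0],60],[[-0.066,0,-0.056],[0,-0.0038,0],60],[[-0.067,0,-0.055],[0,-0.0038,0],60],[[-0.067,0,-0.055],[0,-0.0038,0],60]]'>/dev/null; python3 -c "
from h import *
edge()";  python3 -m crank '[[[-0.048,0,-0.034],[0,-0.0046,0],60],[[-0.049,0,-0.034],[0,-0.0046,0],60],[[-0.049,0,-0.033],[0,-0.0046,0],60],[[-0.05,0,-0.032],[0,-0.0046,0],60]]'>/dev/null; python3 -c "
from h import *
edge();seq([(74,55,2),(77,59,5),(79.5,63,4)],-4)"
```

```text
t15.8 H-92.7 T-41.0 z8.8 phi50.1 yaw_err-0.15 roll0.01 F h,t,z [-0.72  0.37 -1.42] q [ 0.69  0.74 -0.6   2.11 -0.76  0.45  0.63] w53
theta 70.3 edge H-99.0 z37.1 len112 pivot H-4.8 z3.5 | edge behind tip 25.6, above axis 13.2 n27580
t16.2 H-98.5 T-41.0 z8.3 phi53.4 yaw_err-0.16 roll0.00 F h,t,z [-0.45 -0.43 -2.07] q [ 0.63  0.69 -0.55  2.11 -0.73  0.45  0.57] w52
theta 72.8 edge H-100.4 z33.3 len113 pivot H-4.8 z3.7 | edge behind tip 21.1, above axis 13.1 n26107
# th74 phi55 H-101.1 z8.0 s15.4
[[-0.051,-0.002,-0.025],[0.0003,-0.0043,-0.0002],60],[[-0.052,-0.002,-0.024],[0.0003,-0.0043,-0.0002],60],
# th77 phi59 H-106.4 z7.5 s10.3
[[-0.037,-0,-0.02],[-0,-0.0044,0],60],[[-0.038,-0,-0.02],[-0,-0.0044,0],60],[[-0.038,-0,-0.019],[-0,-0.0044,0],60],[[-0.038,-0,-0.019],[-0,-0.0044,0],60],[[-0.038,-0,-0.018],[-0,-0.0044,0],60],
# th79.5 phi63 H-110.0 z6.8 s6.7
[[-0.034,0,-0.013],[0,-0.0056,-0],60],[[-0.034,0,-0.013],[0,-0.0056,-0],60],[[-0.034,0,-0.012],[0,-0.0056,-0],60],[[-0.035,0,-0.011],[0,-0.0056,-0],60],
```

```bash
python3 -m crank '[[[-0.051,0,-0.025],[0,-0.0043,0],60],[[-0.051,0,-0.025],[0,-0.0043,0],60],[[-0.037,0,-0.02],[0,-0.0044,0],60],[[-0.038,0,-0.02],[0,-0.0044,0],60],[[-0.038,0,-0.019],[0,-0.0044,0],60],[[-0.038,0,-0.019],[0,-0.0044,0],60],[[-0.038,0,-0.018],[0,-0.0044,0],60]]'>/dev/null; python3 -c "
from h import *
edge();seq([(79.5,63,4),(82,67,4),(83.5,70,3)],-4.5)"
```

```text
t17.0 H-106.6 T-41.0 z7.1 phi58.9 yaw_err-0.16 roll0.00 F h,t,z [-0.87  0.13 -0.75] q [ 0.51  0.63 -0.45  2.12 -0.68  0.45  0.46] w53
theta 77.5 edge H-102.5 z25.9 len112 pivot H-4.8 z4.3 | edge behind tip 13.9, above axis 12.8 n20062
# th79.5 phi63 H-110.5 z6.8 s6.7
[[-0.039,-0,-0.017],[0.0001,-0.0057,-0.0001],60],[[-0.04,-0,-0.016],[0.0001,-0.0057,-0.0001],60],[[-0.04,-0,-0.016],[0.0001,-0.0057,-0.0001],60],[[-0.04,-0,-0.015],[0.0001,-0.0057,-0.0001],60],
# th82 phi67 H-113.3 z6.2 s3.3
[[-0.028,0,-0.007],[-0,-0.0056,-0],60],[[-0.028,0,-0.007],[-0,-0.0056,-0],60],[[-0.028,0,-0.006],[-0,-0.0056,-0],60],[[-0.028,0,-0.006],[-0,-0.0056,-0],60],
# th83.5 phi70 H-114.6 z5.7 s1.6
[[-0.018,-0,-0.001],[0,-0.0056,0],60],[[-0.018,-0,-0],[0,-0.0056,0],60],[[-0.018,-0,-0],[0,-0.0056,0],60],
```

```bash
python3 -m crank '[[[-0.039,0,-0.017],[0,-0.0057,0],60],[[-0.04,0,-0.016],[0,-0.0057,0],60],[[-0.04,0,-0.016],[0,-0.0057,0],60],[[-0.04,0,-0.015],[0,-0.0057,0],60]]'>/dev/null; python3 -c "
from h import *
edge()"; python3 -m crank '[[[-0.02,0,-0.001],[0,-0.005,0],60],[[-0.02,0,-0.001],[0,-0.005,0],60],[[-0.02,0,0.002],[0,-0.005,0],60]]'>/dev/null; python3 -c "
from h import *
edge()"
```

```text
t17.4 H-110.8 T-41.0 z6.6 phi63.0 yaw_err-0.15 roll0.00 F h,t,z [-0.74  0.52 -0.79] q [ 0.41  0.59 -0.37  2.11 -0.62  0.45  0.37] w53
theta 37.6 edge H-87.7 z126.9 len26 pivot H-26.7 z47.6 | edge behind tip 96.7, above axis 74.4 n22255
t17.8 H-111.9 T-41.1 z6.1 phi65.7 yaw_err-0.16 roll0.00 F h,t,z [0.19 0.11 0.56] q [ 0.34  0.57 -0.32  2.11 -0.59  0.45  0.3 ] w53
theta 0.3 edge H-88.2 z130.7 len39 pivot H-87.7 z30.7 | edge behind tip 103.9, above axis 72.3 n28879
```

The canister now seems to be on its base (lid top flat at z 130.7). I'll check from the side.

```bash
cat >> h.py <<'E'
def lid():
    f=grab_frame("top"); W=cloud(f); d=W-toe; H=d@h;T=d@t;z=W[...,2]
    m=(H>-150)&(H<45)&(T>-110)&(T<30)&(z>118)&(z<145)
    k=cv2.connectedComponentsWithStats(m.astype(np.uint8)); i=1+np.argmax(k[2][1:,4]); m=k[1]==i
    P=np.c_[H[m],T[m]].astype(np.float32); r=cv2.minAreaRect(P); A=np.c_[P,np.ones(len(P))]
    print("lid rect",np.round(r[0],1),np.round(r[1],1),"ang %.1f"%r[2],"z slopes",np.round(np.linalg.lstsq(A,z[m],rcond=None)[0],3),"zmed %.1f n%d"%(np.median(z[m]),m.sum()))
E
python3 - <<'E'
from h import *
hz(); lid()
f=grab_frame("side"); cv2.imwrite("pics/side2.png",f["img"][...,::-1])
f=grab_frame("wrist"); cv2.imwrite("pics/w5.png",f["img"][...,::-1])
E
```

```text
t17.9 H-111.4 T-41.1 z6.3 phi65.7 yaw_err-0.11 roll0.03 F h,t,z [-0.68  0.36 -0.61] q [ 0.34  0.57 -0.32  2.11 -0.59  0.45  0.3 ] w53
lid rect [-52.4 -34.5] [98.6 97.4] ang 88.6 z slopes [ 1.00000e-02 -3.00000e-03  1.27946e+02] zmed 128.5 n1720
```

View pics/w5.png

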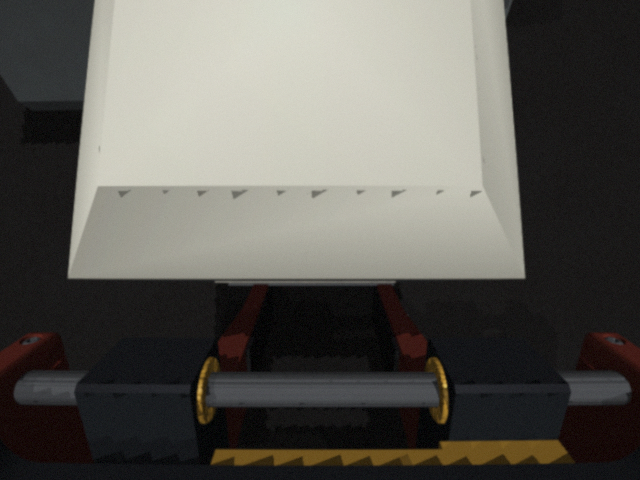

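The wrist view shows the canister upright and square: lid rim at columns 70–525, row 278, just ahead of the finger tips at (265,290) and (380,290). Now sliding it against the toe.

```bash
c(){ python3 -c "
from h import *
hz()" | cut -c1-110; }
python3 -m crank '[[[0.036,0,0.016],[0,0,0],60],[[0.036,0,0.016],[0,0,0],60]]'>/dev/null; c
python3 -m crank '[[[0.036,0,0.016],[0,0,0],60]]'>/dev/null; c
python3 -m crank '[[[0.018,0,0.008],[0,0,0],60]]'>/dev/null; c
python3 -m crank '[[[0.018,0,0.008],[0,0,0],60]]'>/dev/null; c
```

```text
t18.2 H-110.6 T-41.1 z5.8 phi65.7 yaw_err-0.21 roll-0.00 F h,t,z [-2.18  0.31  2.22] q [ 0.34  0.57 -0.32  2.1
t18.3 H-109.7 T-41.1 z5.8 phi65.7 yaw_err-0.21 roll-0.00 F h,t,z [-3.05 -0.15  0.73] q [ 0.34  0.57 -0.32  2.1
t18.4 H-109.4 T-41.2 z5.8 phi65.7 yaw_err-0.21 roll0.01 F h,t,z [-5.17 -0.58  2.86] q [ 0.33  0.57 -0.32  2.11
t18.5 H-109.2 T-41.3 z5.8 phi65.7 yaw_err-0.22 roll0.01 F h,t,z [-7.61  0.87  4.69] q [ 0.33  0.57 -0.32  2.11
```

```bash
c(){ python3 -c "
from h import *
hz()" | cut -c1-110; }
python3 -m crank '[[[0.018,0,0.008],[0,0,0],60]]'>/dev/null; c
python3 -m crank '[[[0.014,0,0.006],[0,0,0],60]]'>/dev/null; c
python3 -m crank '[[[0,0,0],[0,0,0],60]]'>/dev/null; c
python3 -m crank '[[[0,0,0],[0,0,0],60]]'>/dev/null; c
```

```text
t18.6 H-109.2 T-41.3 z5.7 phi65.7 yaw_err-0.24 roll0.02 F h,t,z [-9.27  1.21  5.15] q [ 0.33  0.57 -0.32  2.11
t18.7 H-109.1 T-41.3 z5.7 phi65.7 yaw_err-0.25 roll0.01 F h,t,z [-10.84   2.37   6.74] q [ 0.33  0.57 -0.32  2
t18.8 H-109.2 T-41.3 z5.7 phi65.7 yaw_err-0.26 roll0.01 F h,t,z [-8.53  1.87  6.11] q [ 0.33  0.57 -0.32  2.11
t18.9 H-109.2 T-41.3 z5.7 phi65.7 yaw_err-0.26 roll0.01 F h,t,z [-9.54  1.4   6.02] q [ 0.33  0.57 -0.32  2.11
```

```bash
c(){ python3 -c "
from h import *
hz()" | cut -c1-110; }
python3 -m crank '[[[0.018,0,0.008],[0,0,0],60],[[0.018,0,0.008],[0,0,0],60]]'>/dev/null; c
python3 -m crank '[[[0,0,0],[0,0,0],60]]'>/dev/null; c
python3 -m crank '[[[0,0,0],[0,0,0],60]]'>/dev/null; c
python3 -m crank '[[[0,0,0],[0,0,0],60]]'>/dev/null; c
python3 -c "
from h import *
lid()"
```

```text
t19.1 H-109.0 T-41.4 z5.6 phi65.8 yaw_err-0.30 roll0.02 F h,t,z [-14.47   2.51   9.12] q [ 0.33  0.57 -0.32  2
t19.2 H-109.0 T-41.4 z5.6 phi65.8 yaw_err-0.30 roll0.02 F h,t,z [-12.73   2.33   8.45] q [ 0.33  0.57 -0.32  2
t19.3 H-109.0 T-41.4 z5.6 phi65.8 yaw_err-0.30 roll0.02 F h,t,z [-12.23   2.93   6.85] q [ 0.33  0.57 -0.32  2
t19.4 H-109.1 T-41.4 z5.6 phi65.8 yaw_err-0.30 roll0.01 F h,t,z [-13.62   3.07   7.51] q [ 0.33  0.57 -0.32  2
lid rect [-49.9 -35.3] [98.9 96.7] ang 89.3 z slopes [ 5.00000e-03 -1.40000e-02  1.27238e+02] zmed 128.5 n1694
```

The upward force suggests the finger tips also rub the bench, so the panel force is uncertain. I'll back off, raise the tips 3 mm and press again cleanly.

```bash
c(){ python3 -c "
from h import *
hz()" | cut -c1-110; }
python3 -m crank '[[[-0.07,0,-0.03],[0,0,0],60],[[-0.11,0,-0.05],[0,0,0],60],[[0.05,0,-0.11],[0,0,0],60],[[0,0,0],[0,0,0],60]]'>/dev/null; c
python3 -c "
from h import *
lid()"
python3 -m crank '[[[0.036,0,0.016],[0,0,0],60],[[0.036,0,0.016],[0,0,0],60]]'>/dev/null; c
python3 -m crank '[[[0.036,0,0.016],[0,0,0],60]]'>/dev/null; c
python3 -m crank '[[[0.018,0,0.008],[0,0,0],60]]'>/dev/null; c
python3 -m crank '[[[0.018,0,0.008],[0,0,0],60]]'>/dev/null; c
```

```text
t19.9 H-110.7 T-41.1 z9.3 phi65.6 yaw_err-0.14 roll0.01 F h,t,z [-0.01 -0.47  0.49] q [ 0.34  0.57 -0.32  2.11
lid rect [-49.8 -34.7] [98.6 98.6] ang 88.6 z slopes [ 7.0000e-03 -4.0000e-03  1.2767e+02] zmed 128.5 n1690
t20.1 H-109.4 T-41.0 z8.9 phi65.7 yaw_err-0.16 roll0.01 F h,t,z [-4.6   0.67  2.44] q [ 0.33  0.57 -0.32  2.11
t20.2 H-109.2 T-41.1 z8.7 phi65.7 yaw_err-0.20 roll0.00 F h,t,z [-8.33  1.28  5.27] q [ 0.33  0.57 -0.32  2.11
t20.3 H-109.2 T-41.1 z8.7 phi65.7 yaw_err-0.22 roll0.00 F h,t,z [-8.84  2.06  5.1 ] q [ 0.33  0.57 -0.32  2.11
t20.4 H-109.1 T-41.1 z8.6 phi65.8 yaw_err-0.24 roll0.00 F h,t,z [-9.95  2.3   6.95] q [ 0.33  0.57 -0.32  2.11
```

```bash
c(){ python3 -c "
from h import *
hz()" | cut -c1-110; }
python3 -m crank '[[[0.016,0,-0.036],[0,0,0],60]]'>/dev/null; c
python3 -m crank '[[[0.034,0,-0.028],[0,0,0],60]]'>/dev/null; c
python3 -m crank '[[[0,0,0],[0,0,0],60]]'>/dev/null; c
```

```text
t20.5 H-109.2 T-41.0 z9.3 phi65.8 yaw_err-0.25 roll-0.01 F h,t,z [-7.31 -0.35 -3.08] q [ 0.33  0.57 -0.31  2.1
t20.6 H-109.1 T-41.1 z10.1 phi65.8 yaw_err-0.27 roll-0.01 F h,t,z [-9.22  0.8  -1.22] q [ 0.33  0.56 -0.31  2.
t20.7 H-109.1 T-41.1 z10.1 phi65.8 yaw_err-0.26 roll-0.00 F h,t,z [-8.28  0.66 -1.33] q [ 0.33  0.56 -0.31  2.
```

```bash
c(){ python3 -c "
from h import *
hz()" | cut -c1-110; }
python3 -m crank '[[[0.018,0,0.008],[0,0,0],60],[[0.018,0,0.004],[0,0,0],60]]'>/dev/null; c
for i in 1 2; do python3 -m crank '[[[0,0,0],[0,0,0],60]]'>/dev/null; c; done
```

```text
t20.9 H-109.0 T-41.1 z9.9 phi65.8 yaw_err-0.30 roll-0.01 F h,t,z [-11.91   0.82  -1.23] q [ 0.33  0.56 -0.31  
t21.0 H-109.0 T-41.1 z9.8 phi65.8 yaw_err-0.31 roll-0.02 F h,t,z [-10.32   0.2   -1.03] q [ 0.33  0.56 -0.31  
t21.1 H-109.0 T-41.1 z9.8 phi65.8 yaw_err-0.31 roll-0.02 F h,t,z [-10.69   1.17  -0.09] q [ 0.33  0.56 -0.31
```

```bash
c(){ python3 -c "
from h import *
hz()" | cut -c1-110; }
python3 -m crank '[[[0.019,0,0.005],[0,0,0],60]]'>/dev/null; c
for i in 1 2 3 4; do python3 -m crank '[[[0,0,0],[0,0,0],60],[[0,0,0],[0,0,0],60]]'>/dev/null; c; done
python3 -c "
from h import *
lid()"
```

```text
t21.2 H-108.9 T-41.1 z9.8 phi65.9 yaw_err-0.32 roll-0.02 F h,t,z [-14.44   0.55  -1.01] q [ 0.33  0.56 -0.31  
t21.4 H-108.9 T-41.1 z9.8 phi65.9 yaw_err-0.32 roll-0.02 F h,t,z [-12.26   1.25  -1.59] q [ 0.33  0.56 -0.31  
t21.6 H-109.0 T-41.1 z9.8 phi65.9 yaw_err-0.33 roll-0.02 F h,t,z [-12.95   0.68  -1.61] q [ 0.33  0.56 -0.31  
t21.8 H-108.9 T-41.0 z9.8 phi65.9 yaw_err-0.32 roll-0.02 F h,t,z [-11.94   0.77  -1.89] q [ 0.33  0.56 -0.31  
t22.0 H-108.9 T-41.1 z9.8 phi65.9 yaw_err-0.33 roll-0.02 F h,t,z [-12.77   0.32  -0.96] q [ 0.33  0.56 -0.31  
lid rect [-49.4 -34.4] [97.8 97.9] ang 0.4 z slopes [ 1.40000e-02 -1.10000e-02  1.28128e+02] zmed 128.7 n1717
```

Held about 12.5 N for 0.8 s, canister square and flat. Letting go.

```bash
python3 -m crank '[[[-0.05,0,-0.02],[0,0,0],60],[[-0.07,0,-0.03],[0,0,0],60],[[-0.15,0,-0.07],[0,0,0],60],[[-0.3,0,-0.15],[0,0,0],60],[[-0.3,0,-0.3],[0,0,0],60],[[-0.2,0,-0.6],[0,0,0],60],[[-0.2,0,-0.8],[0,0,0],60],[[0,0,-0.8],[0,0,0],60],[[0,0,-0.5],[0,0,0],60],[[0,0,0],[0,0,0],60]]'; python3 -m crank '[[[0,0,0],[0,0,0],60],[[0,0,0],[0,0,0],60],[[0,0,0],[0,0,0],60]]' >/dev/null; python3 - <<'E'
from h import *
hz(); lid()
f=grab_frame("side"); cv2.imwrite("pics/side3.png",f["img"][...,::-1])
E
```

```text
time_s: 23.05
ee_pos: [502.5, -2.4, 74.0]
tcp_rot: [-0.124, 0.787, 0.58, 0.171]
wrist_force: [-0.6, 0.2, -0.1]
gripper_width: 52.7
grasp_force: 0.0
t23.4 H-167.6 T-40.2 z71.8 phi65.6 yaw_err-0.12 roll-0.08 F h,t,z [ 0.18  0.34 -0.02] q [ 0.42  0.44 -0.27  2.1  -0.53  0.64  0.31] w53
lid rect [-49.7 -35.3] [98.4 97.5] ang 89.2 z slopes [ 6.00000e-03 -3.00000e-03  1.27734e+02] zmed 128.5 n1700
```

View pics/side3.png

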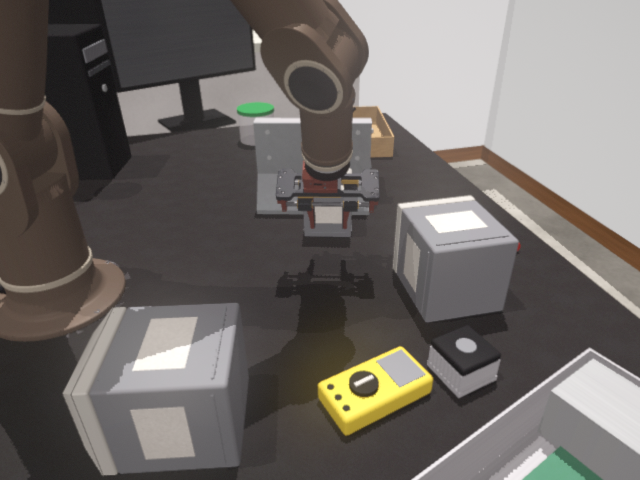

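The side view shows the canister upright against the panel at (328,215), with the tool clear of it. The meter (375,388) and cooler (463,358) haven't moved.

```bash
python3 -c "
from plant import job_done
print(job_done())"
```

```text
the job is handed in; nothing more can be done
None
```

The job is handed in: the smallest canister stands upright and square against the toe, pressed home at about 12.5 N at the wrist for 0.8 s and let go, with the meter and cooler untouched, though the last few degrees of lowering (from about 83°) weren't fully supported and it may have settled quickly there.

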